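Unload the clamshell leak-test fixture

TASK

The blue clamshell test fixture is finished: swing its lid up and over past vertical so that it stays open by itself, then lift the steel cover plate out of it and add it to the pile of identical plates on the black tray. Lay it flat on top with its edges lined up with the pile; the height of the pile is not known, so feel for its top and do not drop the plate. Leave the lid open and do not disturb the other things on the bench.

Things in the scene. Friction and masses are not known exactly. Their poses are not given: they have to be found in the camera images.
- fixture: Clamshell test fixture, fixed to the bench: a shallow blue and aluminium tray, 140 mm (x) by 150 mm (y), walls 8 mm thick, 34 mm high, floor 12 mm above the bench. Origin: centre of its underside, on the bench; its x points from the front (handle side) to the hinge side, z up. When shut, the lid covers it, its top 65 mm above the bench
- nest (a point): Middle of the top of the nest pad inside the fixture (66 x 36 mm, top 32 mm above the bench), 12 mm to the front of the fixture's origin. At its two x ends stand steel stops, 30 mm wide, 40 mm above the bench, 75 mm apart. To both sides in y the fixture is empty out to its walls, 67 mm from the middle
- lid (a joint): Lid angle in rad: 0 shut, grows as the lid swings up about the hinge and away to the fixture's +x; 1.92 is the open stop. Free hinge: below about 1.3 rad it falls shut, beyond it falls open and stays on the stop. Lid: about 0.4 kg, blue frame 140 x 150 x 29 mm with a clear window, 6 to 146 mm from the hinge line, rim walls on its underside
- lid_hinge (a point): Point on the lid's hinge line, mid width: in the fixture's frame 76 mm to +x of the origin and 36 mm above the bench. The line runs along the fixture's y. On its stop the open lid leans back over the bench beyond this line, its handle bar about 85 mm past it and 200 mm above the bench: carry things over or around it
- lid_bar (a point): Centre of the cross bar of the bail handle on the lid's free edge; moves with the lid. Round steel bar, 10 mm thick, along the fixture's y, 90 mm between its side arms. Lid shut: 184 mm to the front (-x) of the hinge line, 60 mm above the bench, 33 mm clear gap to the lid's edge, nothing under it: hook it from below with tilted fingers or pinch it from above
- plate: Steel cover plate under the lid: 70 mm (own x) by 44 mm (own y) by 12 mm thick, two 12 mm bolt holes; about 0.25 kg. Origin: centre of its underside. Lies loose and flat on the nest pad, long side along the fixture's x, between the stops with 5 mm of play in all; its long edges overhang the pad and can be gripped across the 44 mm
- tray: Black plastic tray, fixed to the bench, 150 x 150 mm, rim 14 mm high, floor 5 mm above the bench. Origin: centre of its underside, on the bench, z up. On its centre, long side along the tray's x, stands a firm pile of plates of the same 70 x 44 mm outline (fingertips reaching below a held plate would land on its edge). Its flat, level top lies from 30 to 66 mm above the bench and is not reported
- wrench: Bystander: wrench about 150 mm long lying on the bench, to be left alone. Origin under its middle
- adapter: Bystander: brass hose adapter, 30 mm diameter, 32 mm tall, standing on the bench. Origin at the centre of its underside
- bin: Bystander: red open bin, 160 x 110 x 75 mm, with a few fittings. Origin at the centre of its underside
- gauge: Bystander: round dial gauge lying face up, 62 mm diameter, 31 mm tall, with a brass stub. Origin at the centre of its underside
There are look-alikes about, which are no part of the job. What is shaped like the tray but orange or pink is not meant.

How it is judged:
By the outcome, as a careful person would: the job done as asked, in the order asked, and still so for the second after the job is handed in, with the robot touching nothing.
It also fails if it takes over 72 s, if anything falls off the work surface, if the arm or the gripper's body presses on something with over 40 N, if the wrist force passes 120 N, or if a joint passes its speed limit or range.

ROBOT

A 6-joint arm with a two-finger parallel gripper is mounted at the origin on the work surface. World frame = base frame: x ahead of the robot, y to its left, z up, the work surface at z = 0. Lengths are in m, angles in rad, forces in N, time in s.
With the tool pointing down it reaches from about 0.35 to 0.8 m from the base axis. Payload 7.3 kg.
Tool frame: the origin (TCP) lies between the finger pads; the fingertips stand 25 mm ahead of it and the grasp point (between the pads) lies 6 mm ahead of it (r.tip_extent is the distance from the TCP to the fingertips, in m); z points along the fingers, y is the line along which they close (so a half turn about z gives the same grasp; the last joint's range is limited). The gripper opens to 85 mm and grips with 20 to 120 N. Pads are 22 mm wide; open, the fingers measure 114 mm over their backs; the gripper's body (76 mm by 85 mm) begins 54 mm behind the grasp point. The pads swing forward as they close: fully open they stand 13 mm farther back than shut.
Start: joints at [-1.253, 0.342, 1.524, -0, 1.275, -0.146], TCP at [0.235, -0.47, 0.256] pointing down, gripper open.
Joint ranges: [-2.53, 2.53], [-0.77, 2.02], [0.04, 2.7], [-1, 4.14], [0.28, 2.66], [-3.11, 3.11]. Speed limits (rad/s): [2.57, 2.57, 3.14, 3.14, 3.14, 3.14].

INTERFACE

Orientations are given as a unit quaternion [x, y, z, w].
In Python, from workcell import r, command_gripper, optics gives the robot as it stands. The module is installed in compiled form; this text tells all that it offers. Calls block until the motion is done:
- r.reach(position, orientation): joint-space move of the TCP to a pose.
- r.move_straight(position, orientation=None, speed=0.15, max_force=None): straight line of the TCP; orientation=None keeps the orientation; speed is the mean speed in m/s. With max_force (N) it stops when the force on the tool has changed by that much, and returns True; else False.
- r.movej(angles): joint-space move.
- command_gripper(opening, force=None): finger opening in m; force is the grip in N (None keeps the last); returns when the fingers have stopped.
- r.hold(seconds).
- r.solve_ik(position, orientation): joint angles nearest the present ones, or None.
- r.read_state(): the state.
- optics.get_image(name): name is "side" or "top"; returns (picture, depth): 480x640x3 uint8, red, green, blue; 480x640 float32, m along the optical axis (not along the pixel's ray), 0 where there is no reading.
- optics.camera_model(name): a dict with "K" (3x3 intrinsics, pixels), "R" (3x3) and "t" (3): a world point X has camera coordinates R X + t. Camera axes: x right, y down, z forward; pixel columns grow to the right and rows downward; lengths in m; the calibration is good to about 2 mm. A picture is of the moment at which its call begins. camera_model takes no time and is no camera call.
A pose or a line that the arm cannot do raises r.PlanningError and nothing moves.
- r.finish_job(): hands the job in; it is judged then, once.
The state is a dict: "time_s": time; "joint_positions": joint angles; "dq": joint speeds; "tau": joint torques, N m; "eef_pos": TCP position; "eef_rot": TCP orientation; "contact_force": force on the tool from outside, world axes, zero at the start; "torque": the same for the moment, N m; "grip_width": finger opening in m; "grip_force": force on a finger pad.
Only numpy, scipy, OpenCV 4.12 (cv2) and the standard library are available. Lean on these libraries where they do the work, as an engineer would, in place of code of your own. Each camera call takes 0.05 s, during which the arm holds its last target. There are 200 camera calls.

## Working session

There is one attempt and no reset: what is moved stays moved. The work goes in short steps, each a Python script; the robot and the scene stay as the last script left them, time stands still between calls to the robot, and variables do not carry over. Pictures are saved under pics/ and viewed, at most 14 in all, crops included, and the job is handed in when it is done.

```bash
ls; mkdir -p pics; python3 - <<'E'
from workcell import r, optics
import cv2, numpy as np
for n in ("top","side"):
    p,d=optics.get_image(n); cv2.imwrite(f"pics/{n}0.png",p[:,:,::-1]); np.savez(f"{n}0.npz",p=p,d=d)
    m=optics.camera_model(n); print(n,m["K"].tolist(),np.round(m["R"],3).tolist(),m["t"], (d>0).mean())
print(r.read_state())
E
```

```text
pics
top [[481.05387807194165, 0.0, 316.03933123725653], [0.0, 481.05387807194165, 241.6408487752489], [0.0, 0.0, 1.0]] [[0.014, -1.0, -0.002], [-0.995, -0.014, -0.102], [0.102, 0.004, -0.995]] [0.02445834 0.53951476 1.17814892] 0.995986328125
side [[567.4944192349195, 0.0, 320.4827970431252], [0.0, 567.4944192349195, 237.3111979664819], [0.0, 0.0, 1.0]] [[-0.965, -0.262, 0.016], [-0.139, 0.457, -0.878], [0.223, -0.85, -0.478]] [0.53519584 0.12275441 1.06456812] 0.99607421875
{'time_s': 0.1, 'joint_positions': array([-1.25298253e+00,  3.42654284e-01,  1.52491126e+00,  9.51590376e-06,
        1.27543146e+00, -1.45980328e-01]), 'dq': array([ 3.03504532e-04,  2.56657494e-04,  3.45480465e-05, -8.82623448e-04,
        7.93180309e-04, -8.72163305e-04]), 'tau': array([ 2.51942525e-03, -4.34446406e+01, -2.46489608e+01, -4.45411388e-05,
        4.70619678e-03,  4.16457260e-05]), 'eef_pos': array([ 0.23478415, -0.46921007,  0.25569837]), 'eef_rot': array([ 9.73232235e-01,  2.29822810e-01, -5.57203165e-05, -6.99976436e-04]), 'contact_force': array([-0.47164716,  0.06360094,  0.06660397]), 'torque': array([-0.00817103, -0.00426985, -0.00809423]), 'grip_force': 0.0, 'grip_width': 0.08553902649171181}
```

View pics/top0.png

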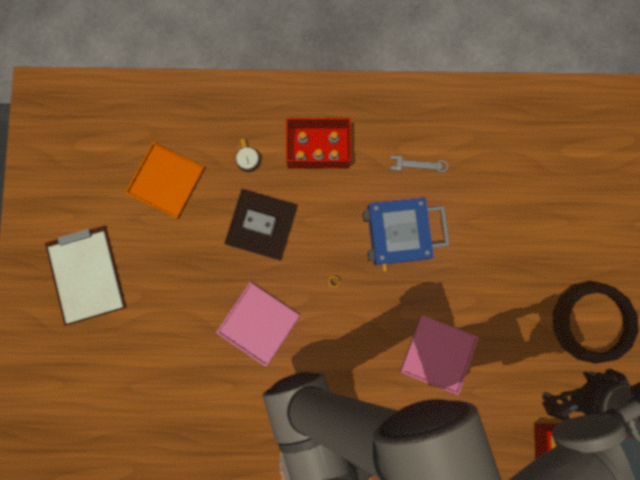

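View pics/side0.png

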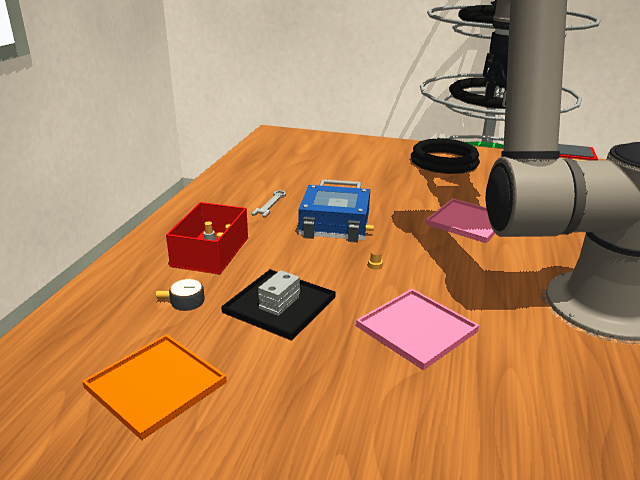

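The top view shows the blue fixture at (400,231) with its handle bar at (446,227), so its front faces image right (world −y) and the hinge is on the left. The black tray with the pile is at (261,224). The tray look-alikes are orange at (167,180), pink at (258,323) and pink at (440,354). Only the black one fits. The side view agrees: black tray at (279,302), fixture at (335,208).

```bash
cat > h.py <<'E'
import numpy as np, cv2
from workcell import r, command_gripper, optics
from scipy.spatial.transform import Rotation as Ro
def ray(n,uv,z):
    m=optics.camera_model(n); R,t=m["R"],m["t"]; c=-R.T@t
    uv=np.atleast_2d(np.asarray(uv,float)); d=(np.c_[uv,np.ones(len(uv))]@np.linalg.inv(m["K"]).T)@R
    return c+d*((z-c[2])/d[:,2])[:,None]
def cloud(n,d,mask):
    m=optics.camera_model(n); v,u=np.nonzero(mask&(d>0)); z=d[v,u]
    return ((np.c_[u,v,np.ones(len(u))]@np.linalg.inv(m["K"]).T)*z[:,None]-m["t"])@m["R"]
def proj(n,X):
    m=optics.camera_model(n); p=(np.atleast_2d(X)@m["R"].T+m["t"])@m["K"].T; return p[:,:2]/p[:,2:]
def rect(n,mask,z):
    """min-area rectangle, in world xy, of the largest contour of mask cast on plane z"""
    c=max(cv2.findContours(mask.astype(np.uint8),cv2.RETR_EXTERNAL,cv2.CHAIN_APPROX_NONE)[0],key=cv2.contourArea)
    return cv2.minAreaRect(ray(n,c[:,0,:],z)[:,:2].astype(np.float32)*1000)
E
python3 - <<'E'
from h import *
for n in("top","side"):
    f=np.load(n+"0.npz"); p,d=f["p"],f["d"]; hsv=cv2.cvtColor(p,cv2.COLOR_RGB2HSV)
    H,S,V=[hsv[:,:,i].astype(int) for i in range(3)]
    box=np.zeros(p.shape[:2],bool)
    def B(u0,u1,v0,v1): b=np.zeros(p.shape[:2],bool); b[v0:v1,u0:u1]=1; return b
    blue=(abs(H-110)<15)&(S>120)&(V>60)
    if n=="top":
        print("blue rect z65",rect(n,blue,.065))
        tr=B(210,310,175,270)&(V<70)
        print("tray z14",rect(n,tr,.014), "z5",rect(n,tr,.005))
        pm=B(240,282,204,240)&(S<60)&(V>90); pm=cv2.morphologyEx(pm.astype(np.uint8),cv2.MORPH_CLOSE,np.ones((5,5)))>0
        P=cloud(n,d,pm); print("pile z",np.percentile(P[:,2],[5,25,50,75,95]))
        z=np.median(P[:,2]); print("pile rect",rect(n,pm,z))
        hm=B(434,456,200,255)&(S<70)&(V>100); print("handle",rect(n,hm,.065)); ha=B(443,456,200,255)&hm
        print("bar mean",ray(n,np.argwhere(ha)[:,::-1].mean(0),.065), cloud(n,d,ha)[:,2].max())
        P=cloud(n,d,B(380,420,205,215)&blue); print("lid z",np.median(P[:,2]))
    else:
        pm=B(255,303,266,315)&(S<60)&(V>150); P=cloud(n,d,pm); print("pile side z top",np.percentile(P[:,2],[50,90,97,99]))
        P=cloud(n,d,B(300,370,180,212)&blue); print("lid z",np.percentile(P[:,2],[50,90]))
    cv2.imwrite(f"pics/{n}c.png",cv2.resize((p[170:290,210:470] if n=="top" else p[165:345,215:395])[:,:,::-1],None,fx=3,fy=3,interpolation=cv2.INTER_CUBIC))
E
```

```text
blue rect z65 ((565.2726440429688, -172.28094482421875), (145.40330505371094, 137.09584045410156), 7.157898426055908)
tray z14 ((584.13232421875, 173.4017333984375), (147.2004852294922, 146.38134765625), 74.56861877441406) z5 ((585.382080078125, 174.48211669921875), (148.29237365722656, 147.4671173095703), 74.56861877441406)
pile z [0.03600626 0.04679763 0.04884865 0.05053671 0.05286366]
pile rect ((583.9837036132812, 174.50946044921875), (71.50499725341797, 45.7339973449707), 74.0592269897461)
handle ((577.8948364257812, -271.66522216796875), (33.96628952026367, 98.72606658935547), 89.39019012451172)
bar mean [[ 0.56859974 -0.28110523  0.065     ]] 0.06941871258150938
lid z 0.06360970275584535
pile side z top [0.04754527 0.04875214 0.04949786 0.04972239]
lid z [0.06199725 0.06348737]
```

View pics/topc.png

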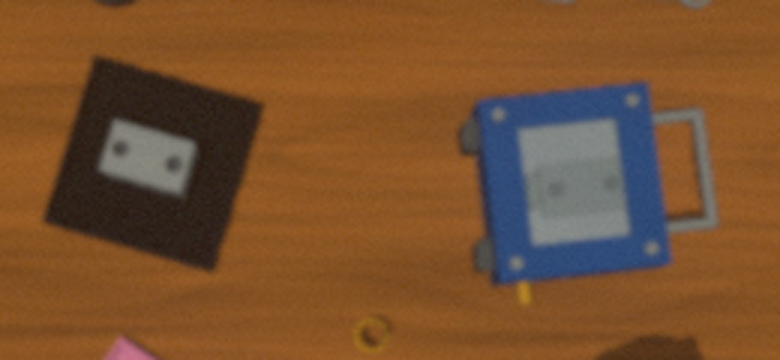

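The crop confirms it: the black tray has a grey two-hole pile centred at crop (147,158), and the blue lid has its bail bar running from crop (700,112) to (712,225). Next I'll plan poses and check the IK.

```bash
cat >> h.py <<'E'
def down(yaw):
    """tool down, tool y (closing line) along world angle yaw (rad)"""
    y=np.array([np.cos(yaw),np.sin(yaw),0]); z=np.array([0,0,-1.]); x=np.cross(y,z)
    return Ro.from_matrix(np.c_[x,y,z]).as_quat()
E
python3 - <<'E'
from h import *
crop=lambda a: np.array(a,float)/3+[210,170]-1/3
c=ray("top",crop([(475,100),(647,85),(668,262),(495,283)]),.065); print("lid corners",c[:,:2].round(4).tolist(),"mean",c.mean(0))
for i in range(4): e=c[(i+1)%4]-c[i]; print(np.linalg.norm(e).round(4),np.degrees(np.arctan2(e[1],e[0])).round(1))
b=ray("top",crop([(700,112),(712,225)]),.064); print("bar",b,b.mean(0), np.degrees(np.arctan2(*(b[1]-b[0])[1::-1])))
a=np.radians(97.1); fx=np.array([np.cos(a),np.sin(a),0]); C=np.array([.5653,-.1723,0])
H=C+.076*fx; print("hinge",H,"bar pred",H-.184*fx, "bar side px",proj("side",H-.184*fx+[0,0,.06]),"nest",C-.012*fx)
for nm,p,yaws in (("bar",H-.184*fx+[0,0,.066],(97.1,-82.9)),("baropen",H+.085*fx+[0,0,.207],(97.1,-82.9)),
   ("nest",C-.012*fx+[0,0,.06],(7.1,-172.9)),("over",H+[0,0,.29],(7.1,-172.9)),("pile",np.array([.584,.1745,.08]),(-15.7,164.3)),("pilehi",np.array([.584,.1745,.29]),(-15.7,164.3))):
    for y in yaws:
        q=r.solve_ik(p,down(np.radians(y))); print(nm,y,None if q is None else np.round(q,2))
print(r.tip_extent)
E
```

```text
lid corners [[0.6322, -0.0938], [0.6466, -0.2342], [0.5019, -0.2498], [0.483, -0.1104]] mean [ 0.56591458 -0.17205426  0.065     ]
0.1411 -84.1
0.1455 -173.8
0.1407 97.7
0.1501 6.4
bar [[ 0.62502441 -0.27743569  0.064     ]
 [ 0.53251413 -0.2859773   0.064     ]] [ 0.57876927 -0.2817065   0.064     ] -174.72475313782326
hinge [ 0.55590629 -0.09688277  0.        ] bar pred [ 0.57864896 -0.27947185  0.        ] bar side px [[341.13231701 181.3559156 ]] nest [ 0.56678322 -0.18420798  0.        ]
bar 97.1 [-0.57  0.74  1.39 -0.    1.01 -2.26]
bar -82.9 [-0.57  0.74  1.39 -0.    1.01  0.88]
baropen 97.1 [-0.16  0.42  1.54 -0.    1.18 -1.86]
baropen -82.9 [-0.16  0.42  1.54 -0.    1.18  1.28]
nest 7.1 [-0.44  0.68  1.55 -0.    0.92 -0.57]
nest -172.9 [-0.44  0.68  1.55 -0.    0.92  2.57]
over 7.1 [-0.31  0.39  1.35 -0.    1.4  -0.43]
over -172.9 [-0.31  0.39  1.35 -0.    1.4   2.71]
pile -15.7 [ 0.16  0.67  1.49 -0.    0.98  0.44]
pile 164.3 [ 0.16  0.67  1.49 -0.    0.98 -2.7 ]
pilehi -15.7 [ 0.16  0.48  1.22 -0.    1.45  0.44]
pilehi 164.3 [ 0.16  0.48  1.22 -0.    1.45 -2.7 ]
0.025
```

```bash
python3 - <<'E'
from h import *
a=np.radians(96.6); fx=np.array([np.cos(a),np.sin(a),0]); q=down(a-np.pi)
H=np.array([.5656,-.1722,.036])+.076*fx
def bar(th):
    f=np.arctan2(24,184)+th; return H+.1856*(-fx*np.cos(f)+np.array([0,0,np.sin(f)]))+[0,0,.006]
command_gripper(.045,30)
t=np.array([.57,-.37,.06]); r.reach(t,q)
print("touch",r.move_straight(t-[0,0,.05],speed=.03,max_force=4)); s=r.read_state(); print("bench touch tcp z",s["eef_pos"],s["grip_width"])
r.move_straight(t+[0,0,.08]); command_gripper(.028)
b=bar(0); r.reach(b+[0,0,.07],q)
print("hit",r.move_straight(b,speed=.1,max_force=10))
command_gripper(0,40); s=r.read_state(); print(s["grip_width"],s["grip_force"],s["contact_force"],s["eef_pos"],s["time_s"])
p,d=optics.get_image("side"); cv2.imwrite("pics/s1.png",cv2.resize(p[120:300,230:470,::-1],None,fx=3,fy=3))
E
```

```text
touch True
bench touch tcp z [ 0.56990944 -0.36987667  0.02288667] 0.04473956257522824
hit False
0.008584769430812733 38.89601469039917 [ 0.02447481 -6.18659132 -0.56063794] [ 0.57873304 -0.2813966   0.06727082] 6.05
```

View pics/s1.png

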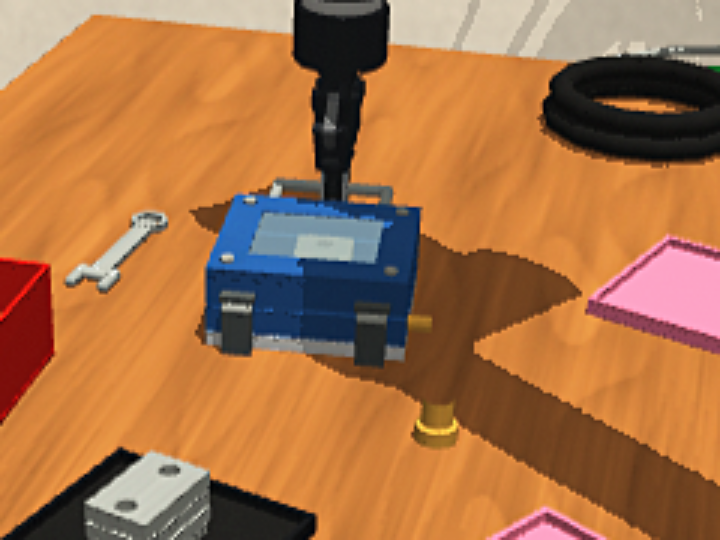

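The fingers hold the bar (crop (335,188)) at 8.6 mm opening, centred between the side arms. Now I'll swing the lid along its arc.

```bash
python3 - <<'E'
from h import *
a=np.radians(96.6); fx=np.array([np.cos(a),np.sin(a),0]); q=down(a-np.pi)
H=np.array([.5656,-.1722,.036])+.076*fx
def bar(th):
    f=np.arctan2(24,184)+th; return H+.1856*(-fx*np.cos(f)+np.array([0,0,np.sin(f)]))+[0,0,.006]
for th in np.linspace(.15,1.87,13):
    hit=r.move_straight(bar(th),speed=.12,max_force=30); s=r.read_state()
    print(round(th,2),hit,s["contact_force"].round(1),round(s["grip_width"],4))
    if hit or s["grip_width"]<.005: break
print(s["time_s"])
p,d=optics.get_image("side"); cv2.imwrite("pics/s2.png",cv2.resize(p[60:300,200:500,::-1],None,fx=2,fy=2))
E
```

```text
0.15 False [ 0.7 -7.4 -0.2] 0.0084
0.29 False [-0.3 -7.4  1.2] 0.0085
0.44 False [-0.7 -9.   3.1] 0.0085
0.58 False [-1.7 -9.9  6.1] 0.0082
0.72 False [ -3.4 -11.2   8.1] 0.0086
0.87 False [ -6.  -11.6  12.2] 0.0083
1.01 False [-6.2 -8.5 14.3] 0.0083
1.15 False [-6.6 -6.5 14.3] 0.0085
1.3 False [-5.3 -2.6 12.9] 0.0084
1.44 False [-7.6 -0.8  9.1] 0.0082
1.58 False [-5.8  0.3  7.9] 0.0082
1.73 False [-6.9  1.6  7.8] 0.0082
1.87 False [-5.7  1.4  7. ] 0.0083
10.9833
```

View pics/s2.png

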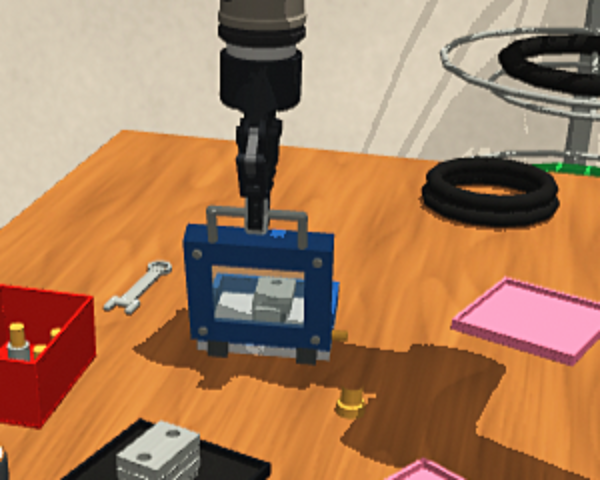

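```bash
python3 - <<'E'
from h import *
command_gripper(.03,30); s=r.read_state(); p0=s["eef_pos"]
r.move_straight(p0+[0,0,.1],speed=.2)
p,d=optics.get_image("top"); np.savez("top1.npz",p=p,d=d); cv2.imwrite("pics/t1.png",cv2.resize(p[150:300,220:470,::-1],None,fx=3,fy=3,interpolation=cv2.INTER_CUBIC))
p,d=optics.get_image("side"); np.savez("side1.npz",p=p,d=d); 
print(r.read_state()["time_s"])
E
```

```text
12.125
```

View pics/t1.png

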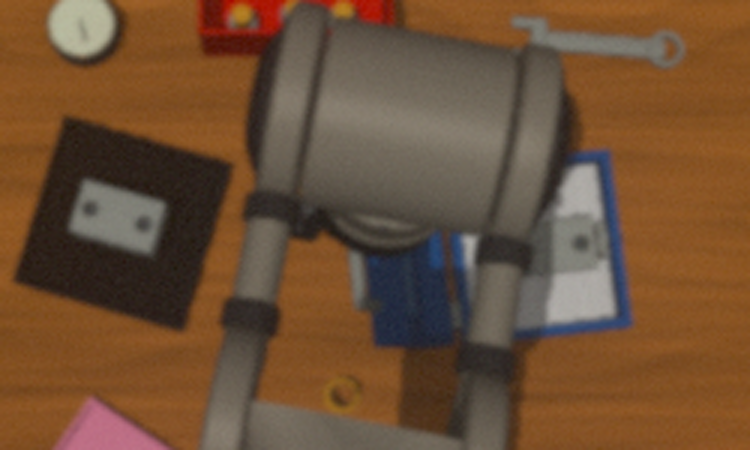

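The arm hides the hinge side of the plate (visible part near crop (580,242)); the lid is open. I'll move aside and measure the plate.

```bash
python3 - <<'E'
from h import *
a=np.radians(96.6); r.reach([.37,-.42,.30],down(a-np.pi/2)); command_gripper(.062,30)
p,d=optics.get_image("top"); np.savez("top2.npz",p=p,d=d); print(r.read_state()["time_s"])
cv2.imwrite("pics/t2.png",cv2.resize(p[180:290,340:470,::-1],None,fx=6,fy=5,interpolation=cv2.INTER_CUBIC)[:600])
E
```

```text
14.625
```

View pics/t2.png

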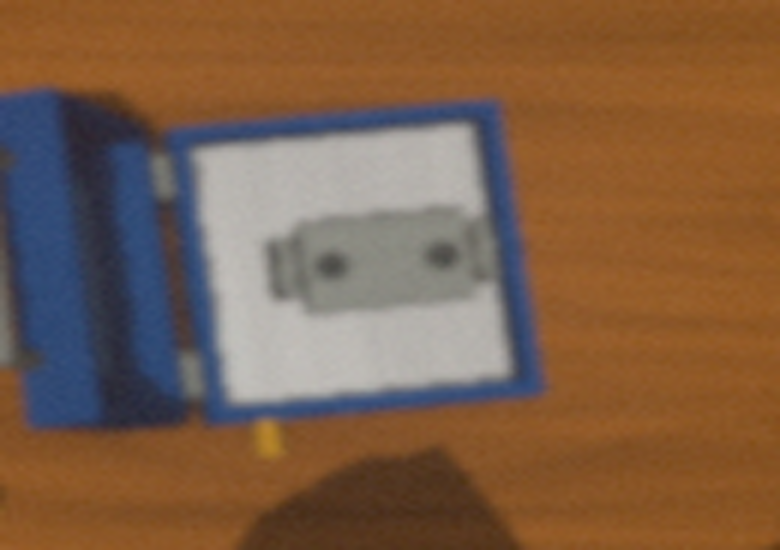

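The lid is open. The plate lies at crop x 298–475, y 205–312, with bolt holes at (331,265) and (442,254), between the stops at (282,268) and (484,250).

```bash
python3 - <<'E'
from h import *
f=np.load("top2.npz"); p,d=f["p"],f["d"]; V=p.max(2).astype(float)
c2=lambda a: np.array(a,float)/[6,5]+[340,180]-[.42,.4]
def ang(e): return np.degrees(np.arctan2(e[1],e[0]))
def show(nm,P): 
    print(nm,P.mean(0).round(4),[ (round(float(np.linalg.norm(P[i]-P[i-1])),4),round(float(ang(P[i]-P[i-1])),1)) for i in range(len(P))])
show("plate corners",ray("top",c2([(298,218),(462,205),(475,297),(308,312)]),.044))
show("fixture rim",ray("top",c2([(168,128),(498,100),(545,390),(208,422)]),.034))
def hole(u,v):
    s=slice(int(v)-4,int(v)+5),slice(int(u)-4,int(u)+5); w=np.clip(np.median(V[s])-10-V[s],0,None); w[w<.25*w.max()]=0
    yy,xx=np.mgrid[s]; return (w*xx).sum()/w.sum(),(w*yy).sum()/w.sum()
h=[hole(*x) for x in c2([(331,265),(442,254)]).round()]; print(h); show("plate holes",ray("top",h,.044))
hp=[hole(*x) for x in ((220+90/3,150+209/3),(220+144/3,150+224/3))]; print(hp); 
for z in(.047,.049): show("pile holes",ray("top",hp,z))
S=cv2.cvtColor(p,cv2.COLOR_RGB2HSV)[:,:,1]
pm=np.zeros(V.shape,np.uint8); pm[204:240,240:282]=((S<60)&(V>90))[204:240,240:282]; pm=cv2.morphologyEx(pm,cv2.MORPH_CLOSE,np.ones((5,5)))
print("pile rect",rect("top",pm,.048)); P=cloud("top",d,cv2.erode(pm,np.ones((5,5)))>0); print("z",np.median(P[:,2]))
P=cloud("top",d,cv2.dilate(np.zeros_like(pm),np.ones((3,3)))>0)
m=np.zeros(V.shape,bool); m[226:238,394:416]=1; print("plate z (true .044)",np.median(cloud("top",d,m)[:,2]))
E
```

```text
plate corners [ 0.5666 -0.1851  0.044 ] [(0.047, 5.0), (0.0683, -83.7), (0.0462, -173.7), (0.0693, 97.0)]
fixture rim [ 0.5671 -0.1739  0.034 ] [(0.1486, 6.6), (0.1392, -83.3), (0.147, -172.9), (0.1406, 97.3)]
[(np.float64(394.83602771362587), np.float64(232.6905311778291)), (np.float64(413.3159144893112), np.float64(230.63420427553444))]
plate holes [ 0.5654 -0.1856  0.044 ] [(0.0461, 97.2), (0.0461, -82.8)]
[(np.float64(249.26327944572748), np.float64(218.84757505773672)), (np.float64(267.7551020408163), np.float64(224.67091836734693))]
pile holes [0.5846 0.1754 0.047 ] [(0.0483, 73.2), (0.0483, -106.8)]
pile holes [0.5843 0.1751 0.049 ] [(0.0482, 73.2), (0.0482, -106.8)]
pile rect ((584.2180786132812, 175.06430053710938), (71.70146179199219, 45.81578826904297), 74.81246185302734)
z 0.049038136144099256
plate z (true .044) 0.0425065374328714
```

```bash
python3 - <<'E'
from h import *
q=down(np.radians(6.9)); g=np.array([.566,-.1853,.0566])
r.reach(g+[0,0,.10],q)
print("hit",r.move_straight(g+[0,0,.02],speed=.12,max_force=8),r.move_straight(g,speed=.05,max_force=6))
print(r.read_state()["eef_pos"])
command_gripper(.03,50); s=r.read_state(); print(s["grip_width"],s["grip_force"],s["contact_force"])
r.move_straight(g+[0,0,.03],speed=.06); r.move_straight([g[0],g[1],.28],speed=.2)
s=r.read_state(); print(s["grip_width"],s["grip_force"],s["contact_force"],s["time_s"])
p,d=optics.get_image("side"); cv2.imwrite("pics/s3.png",cv2.resize(p[20:270,220:470,::-1],None,fx=2.4,fy=2.4))
E
```

```text
hit False False
[ 0.5659176  -0.18522306  0.05630174]
0.042483749942863906 52.13354229927063 [-0.32475715 -1.01665755  2.967256  ]
0.04232320972834066 51.6021591424942 [-0.39243984 -0.08320199 -2.33024   ] 19.3333
```

View pics/s3.png

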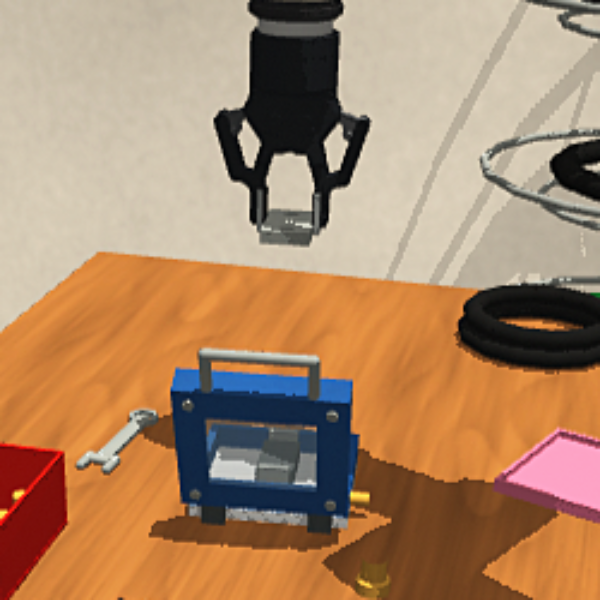

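The plate is held level between the tips at (287,226), and the lid is standing open by itself. Carry it over the lid to a hover above the pile and check there.

```bash
python3 - <<'E'
from h import *
q=down(np.radians(-15.5)); g=np.array([.5843,.175,0])
r.move_straight([.58,0,.285],down(np.radians(-4)),speed=.2); r.move_straight(g+[0,0,.285],q,speed=.2)
r.move_straight(g+[0,0,.095],speed=.15); r.hold(.2)
s=r.read_state(); print(s["eef_pos"],s["grip_width"],s["contact_force"],s["time_s"])
for n in("side","top"):
    p,d=optics.get_image(n); np.savez(n+"3.npz",p=p,d=d)
    if n=="side": cv2.imwrite("pics/s4.png",cv2.resize(p[210:330,210:350,::-1],None,fx=5,fy=5,interpolation=cv2.INTER_CUBIC))
E
```

```text
[0.58460441 0.17506814 0.0956864 ] 0.04202816393372362 [-0.01845414  0.36771419 -2.27779344] 23.1083
```

View pics/s4.png

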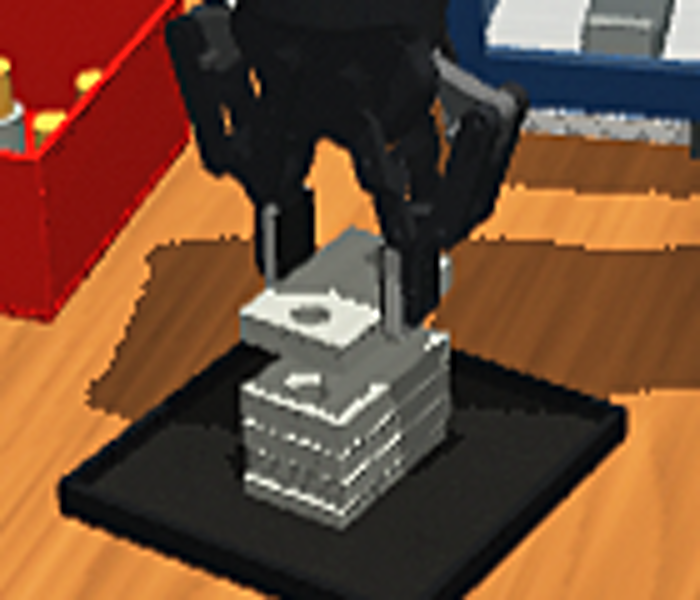

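```bash
python3 - <<'E'
from h import *
c=lambda a: np.array(a,float)/5+[210,210]-.4
u=np.array([np.cos(np.radians(74.5)),np.sin(np.radians(74.5))]); v=np.array([-u[1],u[0]])
C=np.array([.5843,.175])
for nm,px,z in (("held top",[(241,311),(336,355)],.0834),("held bot",[(241,341),(336,381)],.0714),("pile z49",[(243,385),(339,425)],.049),("pile z50",[(243,385),(339,425)],.050)):
    P=ray("side",c(px),z)[:,:2]-C; print(nm,[(round(x@u*1e3,1),round(x@v*1e3,1)) for x in P], np.degrees(np.arctan2(*(P[1]-P[0])[::-1])).round(1))
print(proj("side",[[*(C+.035*u+s*.022*v),z] for z in(.0834,.0714,.05) for s in(1,-1)])@np.diag([5,5])-np.array([1050,1050])+2)
m=cv2.cvtColor(np.load("side3.npz")["p"][270:318,254:306],cv2.COLOR_RGB2BGR); cv2.imwrite("pics/s5.png",cv2.resize(m,None,fx=12,fy=12,interpolation=cv2.INTER_CUBIC))
E
```

```text
held top [(np.float64(39.7), np.float64(-17.8)), (np.float64(45.3), np.float64(25.9))] 157.2
held bot [(np.float64(40.4), np.float64(-17.9)), (np.float64(43.6), np.float64(24.4))] 160.2
pile z49 [(np.float64(35.4), np.float64(-21.6)), (np.float64(38.0), np.float64(21.3))] 161.0
pile z50 [(np.float64(36.6), np.float64(-20.7)), (np.float64(39.2), np.float64(22.2))] 161.0
[[343.6207755  337.75452159]
 [239.23972548 301.50029185]
 [344.28996423 367.2395012 ]
 [240.49744474 330.61841322]
 [345.46402807 418.96967437]
 [242.70476299 381.72120132]]
```

View pics/s5.png

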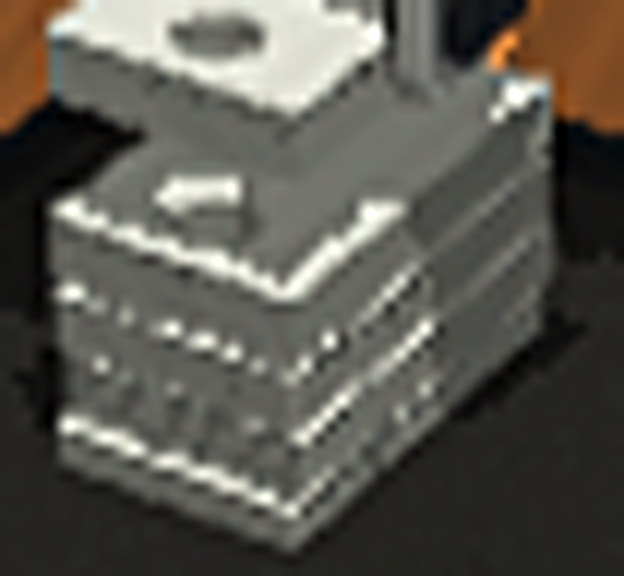

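The held plate sits over the pile: held front-top corner at (290,112), pile front-top corner at (285,295). Judging the remaining offset needs the true height, so I'll feel for the top and compare at contact.

```bash
python3 - <<'E'
from h import *
g=np.array([.5843,.175,0])
print(r.move_straight(g+[0,0,.052],speed=.02,max_force=3))
s=r.read_state(); print(s["eef_pos"],s["eef_pos"][2]-.0243,s["contact_force"],s["time_s"])
p,d=optics.get_image("side"); np.savez("side4.npz",p=p,d=d)
cv2.imwrite("pics/s6.png",cv2.resize(p[265:318,250:306,::-1],None,fx=11,fy=11,interpolation=cv2.INTER_CUBIC))
E
```

```text
True
[0.58429954 0.17500319 0.0753113 ] 0.0510112953279884 [-1.43080524  0.11903287  3.896136  ] 24.3333
```

View pics/s6.png

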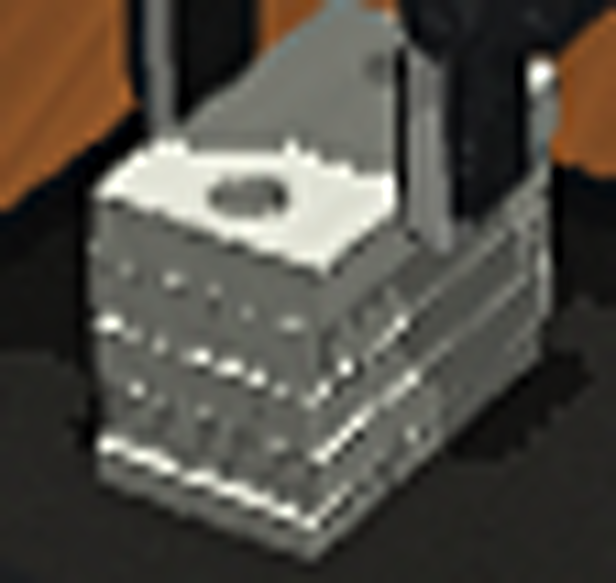

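At contact (pile top ≈ 51 mm) the held plate sits almost flush: left corner (92,190) over pile edge x≈97, front corner (325,268) over joint corner (315,395). I'll measure the small remaining offset by subpixel silhouettes.

```bash
python3 - <<'E'
from h import *
p=np.load("side4.npz")["p"]; G=cv2.cvtColor(p,cv2.COLOR_RGB2GRAY).astype(float)
C=np.array([.5843,.175]); u=np.array([np.cos(np.radians(74.5)),np.sin(np.radians(74.5))]); v=np.array([-u[1],u[0]])
def pred(su,sv,row):
    zs=np.linspace(0,.07,141); P=proj("side",[[*(C+su*.035*u+sv*.022*v),z] for z in zs]); i=np.argsort(P[:,1]); return np.interp(row,P[i,1],P[i,0]),np.interp(row,P[i,1],zs[i])
for row in range(282,309):
    g=G[row,250:306]; i=6; 
    i=next((k for k in range(3,20) if g[k]<60<=g[k+1]),None); L=None if i is None else 250+i+(60-g[i])/(g[i+1]-g[i])
    pl,zl=pred(1,-1,row); print("L",row,round(zl*1e3),None if L is None else round(L-pl,2), g[5:12].astype(int))
for row in range(268,298):
    g=G[row,250:306]; k=next((k for k in range(54,44,-1) if g[k]<60<=g[k-1]),None); R=None if k is None else 250+k-(60-g[k])/(g[k-1]-g[k])
    pr,zr=pred(-1,1,row); print("R",row,round(zr*1e3),None if R is None else round(R-pr,2), g[42:55].astype(int))
for row in range(287,316):
    g=G[row,270:287].astype(int); pf,zf=pred(1,1,row); print("F",row,round(zf*1e3),round(pf-270,1),g)
E
```

```text
L 282 58 -0.29 [ 12   9   5  86 212 228 229]
L 283 56 0.17 [  9   9   3  51 100  64 118]
L 284 54 -0.0 [ 13  11   9  57 111  95  93]
L 285 52 -0.06 [ 14  15  12  58 112 102  96]
L 286 50 -0.34 [ 22  17  10  72 111 104  99]
L 287 48 -0.76 [ 20  18  14 122 108 105 102]
L 288 46 -0.52 [ 20  17   8  81 101 102 111]
L 289 44 -0.59 [ 21  20  11  83  83 100 136]
L 290 41 -0.65 [ 19  17  10  85 104  99  99]
L 291 39 -0.69 [ 21  18  12  84 104  98  98]
L 292 37 -0.65 [20 18 11 76 99 96 96]
L 293 35 -0.25 [ 20  19  10  41 139 140  93]
L 294 33 -0.88 [ 19  17  11  92 225 249 115]
L 295 31 -0.24 [ 19  18  11  43 101  79 146]
L 296 29 -0.34 [ 18  18  13  46 105  95  92]
L 297 26 -0.37 [ 20  22  11  45 105  97  94]
L 298 24 -0.29 [ 38  38  17  36 101  99  97]
L 299 22 -0.09 [ 38  37  35  31  78 104 108]
L 300 20 0.46 [ 35  35  35  29  55  79 103]
L 301 18 0.49 [34 35 38  9 50 86 75]
L 302 15 0.52 [37 34 38 13 47 84 83]
L 303 13 0.49 [36 20 15  8 47 82 95]
L 304 11 -0.49 [ 38  40  11  12 124 134 118]
L 305 9 -0.87 [ 40  37  14  41 240 233 189]
L 306 7 -0.65 [ 35  36  32  37 102  81 156]
L 307 4 -0.
[... 3730 characters left out ...]
 93  91  80 101 100  69 108 101 103 107 121  66  77 116]
F 308 19 9.0 [107 118 109  83  75  93  97  94  79 114 103 115 109 107  85  78  86]
F 309 17 9.0 [239 237 198 117 121  77  86  78  91 109 125 154  76  83 114  51  28]
F 310 15 9.1 [ 76 119 214 231 197 107 122  86  82 125 191  59 115 111  62  28  34]
F 311 13 9.1 [ 98  95  87  78 149 230 245 106 123 174  67  81 111  61  28  34  35]
F 312 10 9.1 [ 97  97  93  95  93  61 115 176 226  62 112 111  62  27  34  36  36]
F 313 8 9.1 [ 41  61  70  93  98 101  96  93 111 111 106  61  28  32  36  36  36]
F 314 6 9.2 [ 33  31  27  42  70  96  96  95 120 107  33  28  34  35  35  36  37]
F 315 4 9.2 [35 36 34 31 31 28 40 74 93 36 30 35 35 37 36 36 35]
```

At contact the horizontal residuals of plate and pile edges differ by about 0.4 px (under 1 mm), and the vertical offsets and yaw match. That is good enough to release.

```bash
python3 - <<'E'
from h import *
command_gripper(.058,20); s=r.read_state(); print(s["grip_width"],s["contact_force"])
e=s["eef_pos"]; r.move_straight(e+[0,0,.04],speed=.08); r.move_straight([e[0],e[1],.29],speed=.2)
r.movej([.9,.2,1.5,0,1.44,.44]); r.hold(.3)
p,d=optics.get_image("top"); V=p.max(2); S=cv2.cvtColor(p,cv2.COLOR_RGB2HSV)[:,:,1]
pm=np.zeros(V.shape,np.uint8); pm[200:242,236:286]=((S<60)&(V>90))[200:242,236:286]; pm=cv2.morphologyEx(pm,cv2.MORPH_CLOSE,np.ones((5,5)))
print(rect("top",pm,.063)); P=cloud("top",d,cv2.erode(pm,np.ones((5,5)))>0); print("z",np.median(P[:,2]),r.read_state()["time_s"])
q,_=optics.get_image("side")
cv2.imwrite("pics/f.png",np.hstack([cv2.resize(p[100:300,200:470,::-1],(540,400)),cv2.resize(q[260:325,245:310,::-1],(260,260))[:, :].copy() if 0 else cv2.copyMakeBorder(cv2.resize(q[260:325,245:310,::-1],(260,260)),0,140,0,0,cv2.BORDER_CONSTANT)]))
E
```

```text
0.05850759426053495 [-0.74181566  1.02407769  0.86215188]
((582.7267456054688, 174.25079345703125), (71.29103088378906, 45.88547134399414), 74.7443618774414)
z 0.06076823732981497 28.2917
```

View pics/f.png

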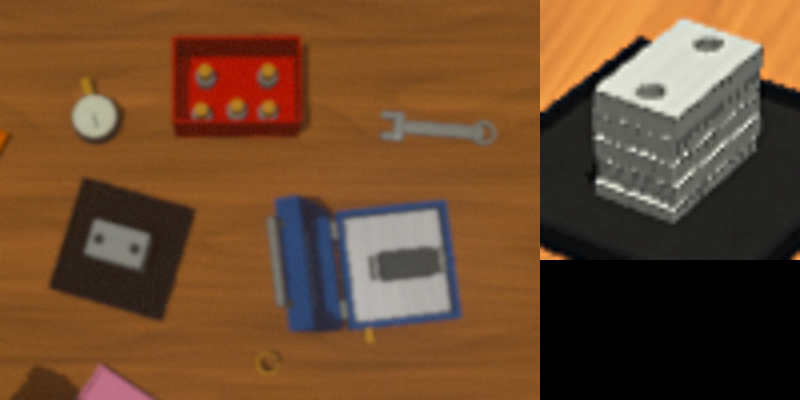

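The final picture shows the plate flush on the pile (rectangle 71×46 mm at 74.7°, within about 1.5 mm of the pile's earlier centre). The lid is open on its stop, the fixture is empty and the bystanders haven't moved. I'm handing it in.

```bash
python3 -c "
from workcell import r
print(r.finish_job())"
```

```text
the job is handed in; nothing more can be done
None
```

The lid is open on its stop, the steel plate lies flat on the black tray's pile with its edges within about 1.5 mm of the pile's, the other items on the bench look undisturbed, and the job was handed in at about 28 s.

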